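Tip a pail of onions into the prep tray

TASK

Pick the pail of onions up by its bail and set it upright in the middle of the thick white block, with the tipping bow on the side away from the tray, and let go of it. Then take the pail by the bow on its bottom rim and tip it over towards the tray until all three onions have rolled out into the tray, and put the empty pail back down upright on the middle of the block. Do not disturb the other things on the counter.

Things in the scene. Friction and masses are not known exactly. Their poses are not given: they have to be found in the camera images.
- pail_center (a point): Pail of bare aluminium, open on top: 134 mm across at the bottom, 152 mm at the mouth, 115 mm tall, walls 4 mm, floor 5 mm, about 0.4 kg; starts on the table with three onions in it. Point: on its axis half-way up (57.5 mm above the underside). z points up out of the mouth; x along the bail's hinge; the tipping bow sticks out from the bottom rim on the -y side.
- pail: The same pail, its origin at the centre of its underside, axes as above.
- bail (a joint): Swing of the pail's wire bail, rad: 0 = straight up, positive = top leaning to the pail's -y side, range 1.3 either way. Light friction (0.03 N m): it stays roughly where left. The hinge runs along the pail's x through its axis, 105 mm above the underside; the grip's centre is 75 mm from the hinge.
- bail_top (a point): Centre of the round black grip on top of the bail: 18 mm thick, 72 mm long, along x of this frame (= the pail's x). With the bail straight up it is 180 mm above the pail's underside.
- bail_grip: The black grip itself; its frame is the bail's frame, with origin on the hinge at the pail's axis (the grip's centre is at z = 75 mm in it).
- foot_bar (a point): Middle of the cross bar of the tipping bow, an open steel bow welded to the bottom rim and rising outwards. The bar is a round rod 11 mm thick, 80 mm long along the pail's x, 106 mm from the pail's axis and 46 mm above its underside, about 30 mm clear of the pail's wall. Pinch it across the rod from above or slanting towards the pail; it can turn in the jaws.
- foot_grip: The tipping bow itself; its frame equals pail's.
- board: Thick white kitchen block, fixed to the table: 200 mm along its x, 150 mm along its y, 60 mm tall; origin at the centre of its underside. Its +y side is next to the tray.
- board_top (a point): Centre of the block's top face, 60 mm above the table; same axes as the block.
- tray: Low open aluminium tray, fixed to the table: 280 mm along its x, 250 mm along its y, 35 mm tall, walls 4 mm; origin at the centre of its underside. It stands against the block's +y side with a gap of 3 mm, same axes as the block, its rim 25 mm below the block's top.
- onion1: The same onion, origin at the centre of its flat base.
- onion2: The same onion, origin at the centre of its flat base.
- onion3: The same onion, origin at the centre of its flat base.
- onion1_c (a point): One of the three brown onions, 56 mm wide and 55 mm tall, 85 g; the point is near its centre, 25 mm above its flat base. It rolls out of the pail only when the pail is tipped some 20 degrees past level.
- onion2_c (a point): One of the three brown onions, 56 mm wide and 55 mm tall, 85 g; the point is near its centre, 25 mm above its flat base. It rolls out of the pail only when the pail is tipped some 20 degrees past level.
- onion3_c (a point): One of the three brown onions, 56 mm wide and 55 mm tall, 85 g; the point is near its centre, 25 mm above its flat base. It rolls out of the pail only when the pail is tipped some 20 degrees past level.
- mug: Bystander: a white mug, 76 mm wide and 85 mm tall; origin at its underside.
- jar: Bystander: a glass jar, 72 mm wide and 100 mm tall; origin at its underside.
- bowl: Bystander: an empty steel bowl, 120 mm wide and 50 mm tall; origin at its underside.
- flask: Bystander: a tall green bottle, 68 mm wide and 190 mm tall; origin at its underside.
- quiche: Bystander: a single small quiche, 84 mm wide and 28 mm tall; origin at its underside.
- tin: Bystander: a food tin, 74 mm wide and 110 mm tall; origin at its underside.
Not all that is in view belongs to the job. Leave any green, pink or purple look-alike of the onion3 alone.

How it is judged:
By the outcome, as a careful person would: the job done as asked, in the order asked, and still so for the second after the job is handed in, with the robot touching nothing.
It also fails if it takes over 72 s, if anything falls off the work surface, if the arm or the gripper's body presses on something with over 40 N, if the wrist force passes 120 N, or if a joint passes its speed limit or range.

ROBOT

A 7-joint arm with a two-finger parallel gripper is mounted at the origin on the work surface. World frame = base frame: x ahead of the robot, y to its left, z up, the work surface at z = 0. Lengths are in m, angles in degrees, forces in N, time in s.
With the tool pointing down it reaches from about 0.425 to 0.925 m from the base axis. Payload 6.8 kg.
Tool frame: the origin (TCP) lies midway between the tips of the shut fingers; the grasp point (between the pads) lies 19 mm behind it; z points along the fingers, x is the direction in which the jaws open and shut, and the axes are right-handed (so a half turn about z gives the same grasp; the last joint's range is limited). The gripper opens to 88 mm and grips with 3 to 60 N. Pads are 20 mm wide; open, the fingers measure 115 mm over their backs; the gripper's body (75 mm by 178 mm) begins 61 mm behind the grasp point.
Start: joints at [-70.594, 27.33, 1.283, 89.118, -0.659, 63.558, -4.761], TCP at [0.292, 0.609, 0.223] pointing down, gripper open.
Joint ranges: [-169.35, 169.35], [-19.33, 120.38], [-80.79, 83.38], [13.8, 139.57], [-78.32, 258.32], [9.67, 109.79], [-169.56, 169.56]. Speed limits (degrees/s): [136.94, 136.94, 180, 180, 180, 180, 180].

INTERFACE

Orientations are given as [roll, pitch, yaw] about the fixed x, y, z axes, in that order (R = Rz(yaw) Ry(pitch) Rx(roll)).
In Python, from rig import env, eyes, spotter gives the robot as it stands.
- The arm moves only by the shell command python3 -m creep 'ROWS' [FORCE]. ROWS is JSON, a list of rows, each a list of 5 numbers: the shift along the world's x, y, z in mm, then the turn about the world's z in rad, then the opening, from -1 (shut) to 1 (fully open), so that 0 is half open. In form: [[tx, ty, tz, yaw, hand], ...]. A call has 1 to 8 rows; each row is the pose to reach, as a shift and turn from the pose measured when the call began; what a row does not reach only later rows make up. A row lasts 1/10 s, in which the tool goes at most 50 mm and 8.59 degrees, less where a joint would pass 70% of its speed; a pose out of reach is approached as far as the arm can. A call with a gripper value outside its range is refused whole. The fingers move at their own pace and stop on an object; FORCE is the grip in N (left out, the last holds). Time passes only in rows, so rows that repeat a pose let the fingers close. It gives the time, the measured TCP pose, the force and the opening at its end, in the units of the state.
- env.state(): the state, without advancing time (a new reading comes with each control period).
- eyes.camera(name): name is "scene" or "top" or "wrist"; returns the picture (400x640x3 uint8, blue, green, red); there is no depth.
- eyes.camera_info(name): a dict with "fx", "fy", "cx", "cy" (pixels), "k1" (the pictures are not rectified: a ray, as slopes to the right and down, at radius r is drawn at 1 + k1 r^2 times it, then the intrinsics apply), "R" (3x3) and "t" (3): a world point X has camera coordinates R X + t. Camera axes: x right, y down, z forward; pixel columns grow to the right and rows downward; lengths in m; the calibration is good to about 2 mm. A picture is of the moment at which its call begins: read the wrist's pose just before it. camera_info takes no time and is no camera call; for the wrist camera it gives the pose at the moment of the call.
- env.finish_job(): hands the job in, once; it reports no verdict.
Trained networks look in the newest picture that a camera, given by its name, has taken for a name from the list of things; names that differ only in an ending like _2 or _b are one class to them, and where a whole thing is asked for, a point or a joint stands for the part that bears it (a point fixed in the world has none). Each returns a list of dicts, best first, with "score" (0 to 1); they miss things now and then, are a little off and sometimes report something else, mostly with a low value. They report only what shows in the picture. A call takes as long as a camera call. They do not tell look-alikes from the thing itself.
- spotter.search_frame(query, camera): "at" ([x, y, z] in m, in the coordinates of the camera as it stood for that picture, good to about 4 mm: the middle of the surface that is visible of it).
- spotter.trace(query, camera): "mask" (400x640 bool, what is visible of it).
- spotter.mark_of(query, camera): "at" ([x, y, z] in m, in the coordinates of the camera as it stood for that picture, good to about 4 mm: a listed point, or the origin of a listed thing).
The state is a dict: "time": time; "qpos": joint angles; "dq": joint speeds; "tau": joint torques, N m; "eef_pos": TCP position; "ee_rot": TCP orientation; "wrist_force": force on the tool from outside, world axes, zero at the start; "moment": the same for the moment, N m; "gripper_width": finger opening in m.
Only numpy, scipy, OpenCV 4.12 (cv2) and the standard library are available. Lean on these libraries where they do the work, as an engineer would, in place of code of your own. Each camera call takes 0.05 s, during which the arm holds its last target. There are 200 camera calls.

## Working session

There is one attempt and no reset: what is moved stays moved. The work goes in short steps, Python scripts to look and compute and a shell command to move; the robot and the scene stay as the last step left them, time stands still between calls to the robot, and variables do not carry over. Pictures are saved under pics/ and viewed, about 8 in all and at most 12, crops included, and the job is handed in when it is done.

```bash
ls; mkdir -p pics; cat > h.py <<'E'
import numpy as np, cv2
from rig import env, eyes, spotter
def w(p,c):
    i=eyes.camera_info(c); return np.array(i["R"]).T@(np.array(p)-np.array(i["t"]))
def pt(q,c,n=1):
    r=spotter.mark_of(q,c)
    return [(np.round(w(d["at"],c),3).tolist(),round(d["score"],2)) for d in r[:n]]
E
python3 - <<'E'
from h import *
s=env.state(); print(s)
for c in("scene","top"):
    im=eyes.camera(c); cv2.imwrite(f"pics/{c}0.png",im)
    for q in["pail","bail_top","foot_bar","pail_center","board_top","tray"]: print(c,q,pt(q,c,2))
    print(c,"onion",pt("onion1_c",c,6))
a=cv2.imread("pics/scene0.png");b=cv2.imread("pics/top0.png")
E
```

```text
pics
{'time': 0.0, 'qpos': array([-70.59251159,  27.37438332,   1.28008802,  89.17862201,
        -0.66100119,  63.55843966,  -4.76036226]), 'dq': array([-0.03163399, -0.01451571, -0.043915  , -0.10116939, -0.03266969,
       -0.10559185, -0.05446613]), 'tau': array([-1.19585224e-03, -5.82843661e+01,  1.53435320e+00, -2.72610283e+01,
       -5.43302007e-02,  1.68861996e-02,  1.54444506e-04]), 'eef_pos': array([0.29141106, 0.60817421, 0.221696  ]), 'ee_rot': array([1.79994117e+02, 1.03966393e-01, 6.43999425e+01]), 'wrist_force': array([-0.66392714,  0.63609338,  0.2479993 ]), 'moment': array([-0.01338927, -0.02253052, -0.01689143]), 'gripper_width': 0.08790851194995929}
scene pail [([0.501, 0.003, 0.057], 0.72)]
scene bail_top [([0.496, -0.305, 0.184], 0.74), ([0.76, -0.088, -0.005], 0.56)]
scene foot_bar [([0.498, -0.419, 0.043], 0.76), ([0.328, -0.197, 0.002], 0.43)]
scene pail_center [([0.498, -0.311, 0.06], 0.89), ([0.498, -0.42, 0.043], 0.58)]
scene board_top [([0.501, 0.004, 0.058], 0.72)]
scene tray [([0.477, 0.204, -0.004], 0.84)]
scene onion [([0.498, -0.278, 0.031], 0.91)]
top pail [([0.5, -0.311, -0.001], 0.79), ([0.68, -0.164, 0.0], 0.65)]
top bail_top [([0.502, -0.304, 0.18], 0.64), ([0.503, -0.308, 0.055], 0.36)]
top foot_bar [([0.499, -0.416, 0.048], 0.47)]
top pail_center [([0.504, -0.305, 0.055], 0.59)]
top board_top [([0.502, 0.009, 0.059], 0.6)]
top tray [([0.502, -0.307, 0.002], 0.39), ([0.527, -0.328, 0.031], 0.22)]
top onion [([0.501, -0.271, 0.03], 0.64), ([0.5, -0.302, 0.179], 0.33)]
```

View pics/scene0.png

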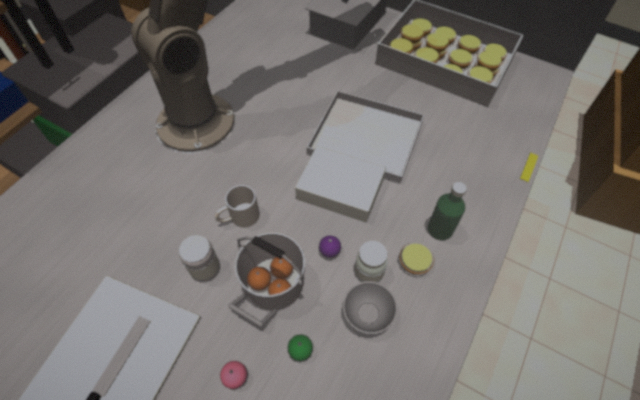

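View pics/top0.png

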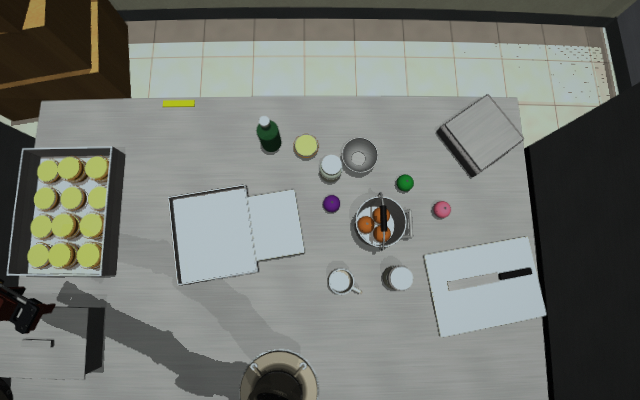

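The scene view shows the pail with three brown onions at (270,270) and its bow at (253,307). The look-alikes sit at purple (330,246), green (300,347) and pink (234,374). The block is at (340,180), with the tray behind it. In the top view the pail is at (383,220) with the bow to its right, on the world's -y side. The block (275,225) and tray are turned by about 8°. There is only one pail, and its onions are the brown ones, so nothing is ambiguous. Next I'll measure the block's yaw and centre.

```bash
cat >> h.py <<'E'
def back(px,c,z):
    i=eyes.camera_info(c);K=np.array([[i["fx"],0,i["cx"]],[0,i["fy"],i["cy"]],[0,0,1.]])
    u=cv2.undistortPoints(np.array(px,float).reshape(-1,1,2),K,np.array([i["k1"],0,0,0.])).reshape(-1,2)
    R=np.array(i["R"]);o=-R.T@np.array(i["t"]);d=np.c_[u,np.ones(len(u))]@R
    return o+d*((z-o[2])/d[:,2])[:,None]
E
python3 - <<'E'
from h import *
eyes.camera("top"); print(eyes.camera_info("top")["t"])
for q,z in(("board",.06),("tray",.035)):
    for r in spotter.trace(q,"top")[:2]:
        m=r["mask"].astype(np.uint8); c=max(cv2.findContours(m,0,1)[0],key=cv2.contourArea).reshape(-1,2)
        P=back(c,"top",z)[:,:2].astype(np.float32)*1000
        print(q,r["score"],m.sum(),cv2.minAreaRect(P), c.mean(0))
for q in("board","tray","bail_top","foot_bar"): print(q,pt(q,"top"))
E
python3 -m creep '[[0,0,80,0,1],[20,-50,80,0.1,1],[50,-90,80,0.2,1],[90,-130,80,0.3,1],[130,-170,80,0.4,1],[160,-210,80,0.45,1],[190,-250,80,0.45,1],[210,-300,80,0.45,1]]'
```

```text
[-0.13482925  0.57383221  1.08819563]
board 0.64 3133 ((500.8239440917969, 8.298835754394531), (200.0911407470703, 150.33013916015625), 9.199445724487305) [274.96744186 225.05116279]
tray 0.98 7202 ((477.89947509765625, 208.71331787109375), (285.80657958984375, 256.3848876953125), 8.69396686553955) [211.70121951 234.54573171]
tray 0.72 273 ((498.3471984863281, -274.34906005859375), (57.58515167236328, 55.9388313293457), 25.685792922973633) [365.31372549 224.80392157]
board [([0.502, 0.006, 0.001], 0.78)]
tray []
bail_top [([0.499, -0.304, 0.179], 0.6)]
foot_bar [([0.502, -0.417, 0.046], 0.53)]
time: 1.95
eef_pos: [0.4916, 0.3305, 0.3027]
ee_rot: [180.0, -0.0, 90.2]
wrist_force: [0.1, -0.5, -0.7]
gripper_width: 0.088
```

```bash
python3 -m creep '[[0,-50,0,0,1],[0,-100,0,0,1],[0,-150,0,0,1],[5,-200,0,0,1],[5,-250,0,0,1],[8,-300,0,0,1],[8,-350,0,0,1],[8,-400,0,0,1]]' && python3 -m creep '[[0,-50,0,0,1],[0,-100,0,0,1],[0,-150,0,0,1],[0,-200,0,0,1],[0,-235,0,0,1],[0,-235,0,0,1],[0,-235,0,0,1]]' && python3 - <<'E'
from h import *
print(env.state()["eef_pos"])
eyes.camera("wrist")
for q in("bail_top","pail_center","foot_bar","pail"): print(q,pt(q,"wrist"))
for c in("scene","top"):
    eyes.camera(c); print(c,pt("bail_top",c),pt("foot_bar",c))
E
```

```text
time: 2.75
eef_pos: [0.4993, -0.0695, 0.3031]
ee_rot: [179.9, -0.0, 90.2]
wrist_force: [1.1, 0.3, -0.1]
gripper_width: 0.0877
time: 3.45
eef_pos: [0.499, -0.305, 0.303]
ee_rot: [179.9, -0.0, 90.1]
wrist_force: [-0.2, -0.3, -0.3]
gripper_width: 0.0877
[ 0.49899    -0.30502612  0.30297744]
bail_top [([0.499, -0.302, 0.178], 0.7)]
pail_center [([0.499, -0.31, 0.059], 0.78)]
foot_bar [([0.47, -0.323, 0.003], 0.72)]
pail [([0.502, -0.308, -0.0], 0.97)]
scene [([0.497, -0.306, 0.182], 0.55)] [([0.499, -0.419, 0.045], 0.74)]
top [([0.684, -0.161, -0.003], 0.66)] []
```

```bash
python3 -m creep '[[0,1,-45,0,1],[0,1,-90,0,1],[0,1,-120,0,1],[0,1,-140,0,1],[0,1,-140,0,-1],[0,1,-140,0,-1],[0,1,-140,0,-1],[0,1,-140,0,-1]]' 40 && python3 -m creep '[[0,0,0,0,-1],[0,0,0,0,-1],[0,0,20,0,-1],[0,0,40,0,-1],[0,0,80,0,-1],[0,0,120,0,-1],[0,0,150,0,-1],[0,0,150,0,-1]]'
```

```text
time: 4.8
eef_pos: [0.5002, -0.3037, 0.1647]
ee_rot: [179.8, 0.0, 90.2]
wrist_force: [-0.8, 0.3, -0.2]
gripper_width: 0.0592
time: 5.6
eef_pos: [0.5021, -0.3052, 0.3197]
ee_rot: [179.3, 0.2, 90.2]
wrist_force: [0.7, -0.4, -0.5]
gripper_width: 0.0006
```

```bash
python3 -m creep '[[0,0,0,0,1],[0,0,0,0,1],[0,0,0,0,1],[0,0,0,0,1],[0,0,0,0,1],[0,0,0,0,1],[0,0,0,0,1],[0,0,0,0,1]]' && python3 - <<'E'
from h import *
im=eyes.camera("wrist");cv2.imwrite("pics/w1.png",im)
print(env.state()["eef_pos"])
for q in("bail_top","pail_center","foot_bar","pail"): print(q,pt(q,"wrist"))
for c in("scene",):
    eyes.camera(c); print(c,pt("bail_top",c),pt("foot_bar",c),pt("pail_center",c))
E
```

```text
time: 6.4
eef_pos: [0.502, -0.3052, 0.3196]
ee_rot: [179.3, 0.2, 90.2]
wrist_force: [-0.8, 0.4, -0.4]
gripper_width: 0.0612
[ 0.50208    -0.30519346  0.31965578]
bail_top [([0.501, -0.302, 0.178], 0.81)]
pail_center [([0.495, -0.312, 0.059], 0.78)]
foot_bar [([0.493, -0.417, 0.045], 0.68)]
pail [([0.499, -0.308, 0.002], 0.9)]
scene [([0.496, -0.306, 0.184], 0.55)] [([0.501, -0.422, 0.046], 0.7)] [([0.498, -0.311, 0.06], 0.59)]
```

View pics/w1.png

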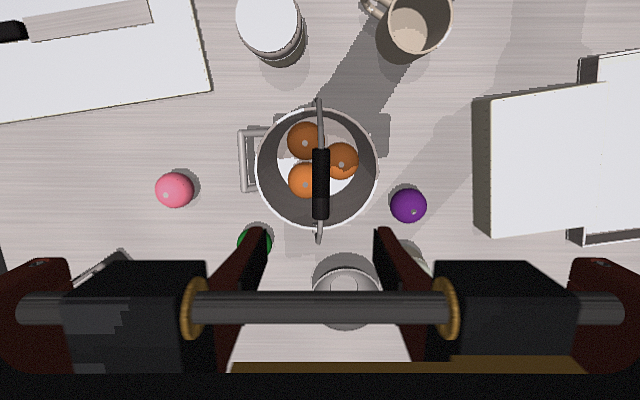

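The pail was not disturbed; I had lifted before the slow fingers finished closing. The grip is at (320,185), the bow at (250,160), and the onions are in place. I'll repeat with the hand half open and a longer close.

```bash
python3 -m creep '[[-2,1,-45,0,0],[-2,1,-90,0,0],[-2,1,-130,0,0],[-2,1,-159,0,0],[-2,1,-159,0,-1],[-2,1,-159,0,-1],[-2,1,-159,0,-1],[-2,1,-159,0,-1]]' 40 && python3 -m creep '[[0,0,0,0,-1],[0,0,0,0,-1],[0,0,0,0,-1],[0,0,0,0,-1],[0,0,0,0,-1]]'
```

```text
time: 7.65
eef_pos: [0.5012, -0.3049, 0.1627]
ee_rot: [179.1, 0.3, 90.2]
wrist_force: [0.1, -0.6, -0.5]
gripper_width: 0.0274
time: 8.15
eef_pos: [0.502, -0.3052, 0.164]
ee_rot: [179.0, 0.3, 90.2]
wrist_force: [-0.1, 1.2, 7.7]
gripper_width: 0.0169
```

```bash
python3 -m creep '[[0,0,10,0,-1],[0,0,25,0,-1],[0,0,45,0,-1],[0,0,70,0,-1],[0,0,95,0,-1],[0,0,120,0,-1],[0,0,135,0,-1],[0,0,140,0,-1]]' && python3 -m creep '[[0,0,0,0,-1],[0,10,0,0,-1],[0,25,0,0.02,-1],[0,45,0,0.04,-1],[0,70,0,0.06,-1],[0,95,0,0.08,-1],[0,120,0,0.1,-1],[0,145,0,0.12,-1]]' && python3 -m creep '[[0,25,0,0.01,-1],[0,50,0,0.02,-1],[0,75,0,0.03,-1],[0,100,0,0.03,-1],[0,125,0,0.03,-1],[0,145,0,0.03,-1],[0,157,0,0.03,-1],[0,164,0,0.03,-1]]' && python3 -m creep '[[0,0,0,0,-1],[0,0,0,0,-1],[0,0,0,0,-1],[0,0,0,0,-1],[0,0,0,0,-1]]' && python3 - <<'E'
from h import *
s=env.state();print(s["eef_pos"],s["ee_rot"])
for c in("wrist","scene","top"):
    im=eyes.camera(c);cv2.imwrite(f"pics/{c}2.png",im)
    for q in("bail_top","pail_center","foot_bar","pail","board_top"): print(c,q,pt(q,c))
E
```

```text
time: 8.95
eef_pos: [0.5022, -0.3057, 0.3063]
ee_rot: [178.9, 0.3, 90.1]
wrist_force: [1.2, -0.3, -7.6]
gripper_width: 0.0172
time: 9.75
eef_pos: [0.5016, -0.1575, 0.3058]
ee_rot: [178.9, 0.3, 97.2]
wrist_force: [-0.5, 0.8, -7.4]
gripper_width: 0.0172
time: 10.55
eef_pos: [0.501, 0.0086, 0.3056]
ee_rot: [178.9, 0.3, 99.1]
wrist_force: [0.0, 0.0, -6.8]
gripper_width: 0.017
time: 11.05
eef_pos: [0.501, 0.0079, 0.3055]
ee_rot: [178.9, 0.3, 99.1]
wrist_force: [0.2, 0.6, -6.3]
gripper_width: 0.017
[0.50099584 0.0079313  0.30554123] [178.9342387    0.27325773  99.07146746]
wrist bail_top []
wrist pail_center [([0.498, 0.01, 0.199], 0.7)]
wrist foot_bar [([0.511, -0.094, 0.179], 0.72)]
wrist pail [([0.499, 0.016, 0.14], 0.69)]
wrist board_top [([0.506, -0.097, 0.177], 0.37)]
scene bail_top [([0.495, 0.009, 0.325], 0.57)]
scene pail_center [([0.497, 0.005, 0.202], 0.83)]
scene foot_bar [([0.517, -0.101, 0.177], 0.52)]
scene pail [([0.528, -0.003, 0.17], 0.74)]
scene board_top []
top bail_top []
top pail_center [([0.475, -0.009, 0.168], 0.35)]
top foot_bar [([0.513, -0.095, 0.178], 0.51)]
top pail [([0.497, 0.015, 0.144], 0.86)]
top board_top []
```

View pics/scene2.png

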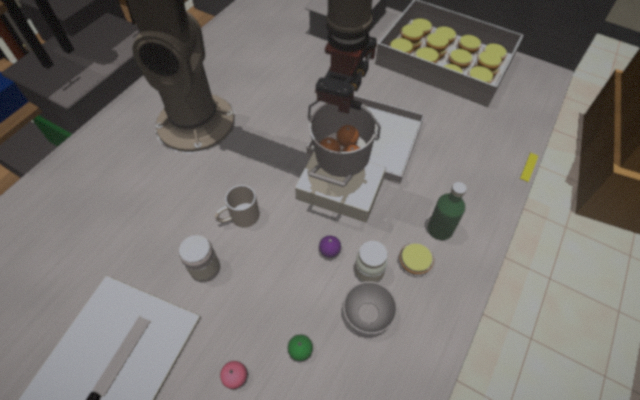

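```bash
python3 -m creep '[[0,-4,-20,0,-1],[0,-4,-40,0,-1],[0,-4,-58,0,-1],[0,-4,-66,0,-1],[0,-4,-72,0,-1],[0,-4,-76,0,-1],[0,-4,-80,0,-1],[0,-4,-82,0,-1]]' && python3 -m creep '[[0,0,-2,0,-1],[0,0,-3,0,-1],[0,0,-3,0,-1],[0,0,-3,0,-1]]' && python3 - <<'E'
from h import *
s=env.state();print(s["eef_pos"],s["ee_rot"])
for c in("wrist","scene","top"):
    im=eyes.camera(c);cv2.imwrite(f"pics/{c}3.png",im)
    for q in("pail_center","foot_bar","pail"): print(c,q,pt(q,c))
E
```

```text
time: 12.75
eef_pos: [0.5029, 0.0075, 0.2257]
ee_rot: [178.7, 0.1, 99.2]
wrist_force: [-3.4, 8.6, 9.2]
gripper_width: 0.0168
time: 13.15
eef_pos: [0.5037, 0.0097, 0.2249]
ee_rot: [178.5, -0.1, 99.3]
wrist_force: [-6.8, 4.8, 7.9]
gripper_width: 0.0171
[0.50366593 0.00968206 0.22493891] [ 1.78502133e+02 -1.14857356e-01  9.92849679e+01]
wrist pail_center [([0.5, 0.008, 0.121], 0.63)]
wrist foot_bar [([0.511, -0.096, 0.103], 0.56)]
wrist pail [([0.501, 0.01, 0.06], 0.9)]
scene pail_center [([0.499, 0.004, 0.12], 0.7)]
scene foot_bar [([0.513, -0.099, 0.104], 0.8)]
scene pail [([0.498, 0.006, 0.058], 0.73)]
top pail_center [([0.503, 0.009, 0.116], 0.72)]
top foot_bar [([0.516, -0.099, 0.106], 0.71)]
top pail [([0.497, 0.012, 0.058], 0.72)]
```

```bash
python3 -m creep '[[0,-1,1,0,0],[0,-1,1,0,0],[0,-1,1,0,0],[0,-1,1,0,0],[0,-1,1,0,0],[0,-1,1,0,0],[0,-1,1,0,0],[0,-1,1,0,0]]' && python3 -m creep '[[0,0,30,0,0],[0,0,70,0,0],[0,0,100,0,0],[0,0,110,0,0],[0,0,110,0,0]]' && python3 - <<'E'
from h import *
s=env.state();print(s["eef_pos"],s["ee_rot"])
for c in("wrist","scene","top"):
    im=eyes.camera(c);cv2.imwrite(f"pics/{c}4.png",im)
    for q in("pail_center","foot_bar","pail","bail_top"): print(c,q,pt(q,c))
E
```

```text
time: 14.55
eef_pos: [0.5036, 0.0086, 0.2259]
ee_rot: [178.5, -0.1, 99.3]
wrist_force: [0.5, 0.1, -0.5]
gripper_width: 0.0441
time: 15.05
eef_pos: [0.5043, 0.0087, 0.3369]
ee_rot: [178.4, -0.1, 99.3]
wrist_force: [0.4, 0.1, -1.4]
gripper_width: 0.0436
[0.50429821 0.00869764 0.33689469] [ 1.78356526e+02 -1.25509316e-01  9.92794500e+01]
wrist pail_center [([0.496, 0.011, 0.117], 0.56)]
wrist foot_bar [([0.507, -0.098, 0.101], 0.8)]
wrist pail [([0.497, 0.008, 0.056], 0.55)]
wrist bail_top [([0.498, 0.011, 0.237], 0.73)]
scene pail_center [([0.496, 0.005, 0.121], 0.74)]
scene foot_bar [([0.512, -0.101, 0.106], 0.64)]
scene pail [([0.504, 0.003, 0.058], 0.93)]
scene bail_top [([0.494, 0.007, 0.244], 0.48)]
top pail_center [([0.505, 0.009, 0.114], 0.59)]
top foot_bar [([0.514, -0.097, 0.107], 0.55)]
top pail [([0.502, 0.01, 0.061], 0.74)]
top bail_top [([0.501, 0.013, 0.239], 0.43)]
```

View pics/wrist4.png

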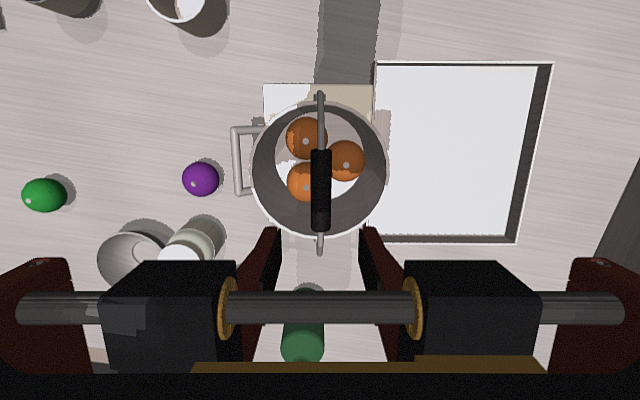

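The pail stands centred on the block with the bail upright at (320,190). The bow is on the side away from the tray, at (243,160), and the onions are inside. Next I go above the bow with a narrow opening and look again.

```bash
python3 -m creep '[[2,-30,0,-0.02,-0.45],[4,-60,0,-0.02,-0.45],[8,-90,0,-0.02,-0.45],[8,-108,0,-0.02,-0.45],[8,-108,0,-0.02,-0.45]]' && python3 - <<'E'
from h import *
s=env.state();print(s["eef_pos"],s["ee_rot"],s["gripper_width"])
L=[];C=[]
for c in("wrist","scene","top","wrist","scene"):
    im=eyes.camera(c);cv2.imwrite(f"pics/{c}5.png",im)
    a=pt("foot_bar",c);b=pt("pail_center",c);print(c,a,b)
# bar line from foot_grip mask in wrist
eyes.camera("wrist");r=spotter.trace("foot_grip","wrist")
for d in r[:1]:
    ys,xs=np.nonzero(d["mask"]);print(d["score"],len(xs),xs.min(),xs.max(),ys.min(),ys.max())
    i=xs<xs.min()+8
    print(np.round(back(np.c_[xs[i],ys[i]],"wrist",.106),3).mean(0))
    P=back(np.c_[xs,ys],"wrist",.106);print(P.min(0),P.max(0))
E
```

```text
time: 16.3
eef_pos: [0.5113, -0.1023, 0.336]
ee_rot: [178.5, -0.1, 97.8]
wrist_force: [-0.4, 0.1, 0.3]
gripper_width: 0.024
[ 0.51132579 -0.10229636  0.33597927] [ 1.78507025e+02 -6.02122769e-02  9.78487618e+01] 0.023975699042163654
wrist [([0.513, -0.094, 0.107], 0.59)] [([0.498, 0.011, 0.119], 0.55)]
scene [([0.514, -0.099, 0.104], 0.55)] [([0.497, 0.004, 0.119], 0.69)]
top [] [([0.502, 0.01, 0.116], 0.75)]
wrist [([0.513, -0.097, 0.106], 0.8)] [([0.503, 0.008, 0.122], 0.74)]
scene [([0.512, -0.099, 0.106], 0.61)] [([0.498, 0.006, 0.123], 0.56)]
0.65 1147 165 234 239 272
[ 0.67522314 -0.28989256  0.106     ]
[ 0.63100363 -0.29542068  0.106     ] [ 0.69037484 -0.19988339  0.106     ]
```

View pics/wrist5.png

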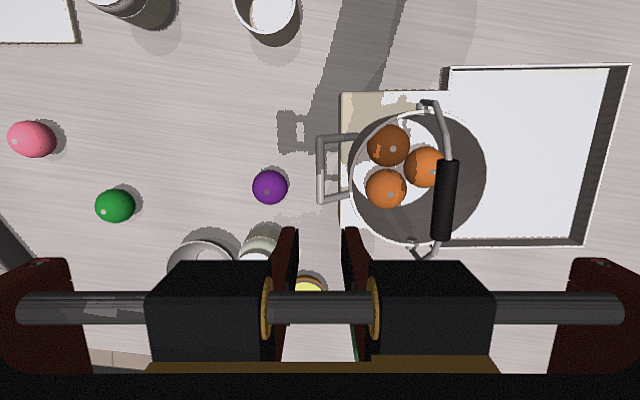

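```bash
python3 - <<'E'
from h import *
print(back([[319,140],[323,202],[321,171]],"wrist",.106))
# pixel of the same bar in the earlier view is not needed
E
```

```text
[[ 0.47582436 -0.10519109  0.106     ]
 [ 0.55556522 -0.08838715  0.106     ]
 [ 0.51451463 -0.09703747  0.106     ]]
```

Bar from pixels (319,140)–(323,202) gives its middle at (0.514, -0.098), which agrees with the networks. I'll descend.

```bash
python3 -m creep '[[3,3,-40,0.02,-0.45],[3,3,-85,0.02,-0.45],[3,3,-130,0.02,-0.45],[3,3,-170,0.02,-0.45],[3,3,-200,0.02,-0.45],[3,3,-215,0.02,-0.45],[3,3,-225,0.02,-0.45],[3,3,-230,0.02,-0.45]]' 20 && python3 -m creep '[[0,0,-3,0,-0.45],[0,0,-6,0,-0.45],[0,0,-6,0,-0.45]]' && python3 - <<'E'
from h import *
s=env.state();print(s["eef_pos"],s["ee_rot"],s["gripper_width"],s["wrist_force"])
im=eyes.camera("wrist");cv2.imwrite("pics/w6.png",im)
print(pt("foot_bar","wrist"),pt("pail","wrist"))
im=eyes.camera("scene");cv2.imwrite("pics/s6.png",cv2.resize(im[60:260,220:460],None,fx=3,fy=3,interpolation=2))
print(pt("foot_bar","scene"),pt("pail","scene"))
E
```

```text
time: 17.95
eef_pos: [0.5146, -0.0964, 0.1052]
ee_rot: [178.5, -0.1, 99.3]
wrist_force: [-0.3, 0.0, -0.5]
gripper_width: 0.0243
time: 18.25
eef_pos: [0.5151, -0.0965, 0.0997]
ee_rot: [178.5, -0.1, 99.3]
wrist_force: [0.2, -0.3, 0.2]
gripper_width: 0.0239
[ 0.51514238 -0.09649721  0.09973823] [ 1.78472425e+02 -1.02711099e-01  9.92707627e+01] 0.023911424160560937 [ 0.24776568 -0.26295406  0.16917664]
[([0.511, -0.093, 0.108], 0.61)] [([0.498, 0.01, 0.062], 0.61)]
[([0.512, -0.101, 0.103], 0.63)] [([0.498, 0.008, 0.059], 0.9)]
```

View pics/w6.png

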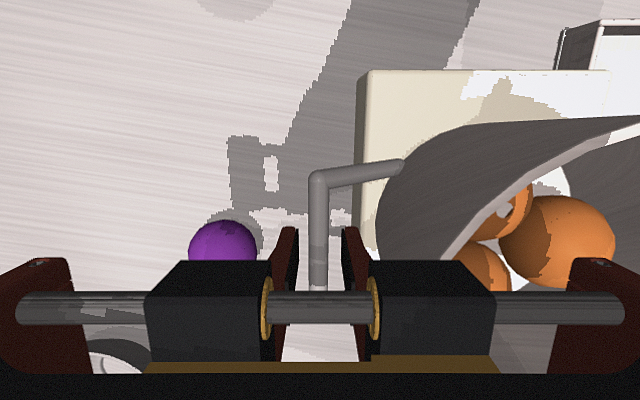

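The bar (318,230) runs centred between the fingers and there is no contact force. Closing.

```bash
python3 -m creep '[[0,0,-2,0,-0.45],[0,0,-2,0,-1],[0,0,-2,0,-1],[0,0,-2,0,-1],[0,0,-2,0,-1],[0,0,-2,0,-1],[0,0,-2,0,-1]]' 25; python3 - <<'E'
import numpy as np
# bar path: pivot at (-173,46) from bar; local (along tray dir, z)
for t in range(0,121,10):
    a=np.radians(t);c,s=np.cos(a),np.sin(a)
    d=-173*c+46*s+173; z=173*s+46*c-46
    print(t,np.round([-.156*d,.988*d,z]))
E
```

```text
time: 19.25
eef_pos: [0.5162, -0.0976, 0.0992]
ee_rot: [178.3, -0.0, 99.2]
wrist_force: [-1.8, -2.2, 11.8]
gripper_width: 0.0101
0 [-0.  0.  0.]
10 [-2. 10. 29.]
20 [-4. 26. 56.]
30 [-7. 46. 80.]
40 [-11.  69. 100.]
50 [-15.  96. 116.]
60 [-20. 125. 127.]
70 [-25. 155. 132.]
80 [-29. 186. 132.]
90 [-34. 216. 127.]
100 [-39. 245. 116.]
110 [-43. 272. 101.]
120 [-47. 296.  81.]
```

```bash
python3 -m creep '[[0,2,8,0,-1],[-1,5,16,0,-1],[-2,10,29,0,-1],[-3,17,42,0,-1],[-4,26,56,0,-1],[-5,35,68,0,-1],[-7,46,80,0,-1],[-7,46,80,0,-1]]' && python3 - <<'E'
from h import *
s=env.state();print(s["eef_pos"],s["ee_rot"],s["gripper_width"],s["wrist_force"],s["moment"])
im=eyes.camera("scene");cv2.imwrite("pics/s7.png",cv2.resize(im[40:240,220:460],None,fx=3,fy=3,interpolation=2))
for q in("foot_bar","pail","pail_center"): print(q,pt(q,"scene"))
E
```

```text
time: 20.05
eef_pos: [0.5109, -0.0507, 0.182]
ee_rot: [178.1, 0.0, 99.3]
wrist_force: [1.2, -5.2, 2.7]
gripper_width: 0.0104
[ 0.51085744 -0.05071854  0.1819673 ] [1.78064502e+02 1.81695454e-02 9.93418705e+01] 0.010392161405923004 [ 1.16742101 -5.20864803  2.67073363] [-1.39542348 -0.02860264 -0.02425428]
foot_bar [([0.511, -0.054, 0.182], 0.43)]
pail [([0.498, 0.014, 0.091], 0.56)]
pail_center [([0.49, 0.044, 0.144], 0.57)]
```

View pics/s7.png

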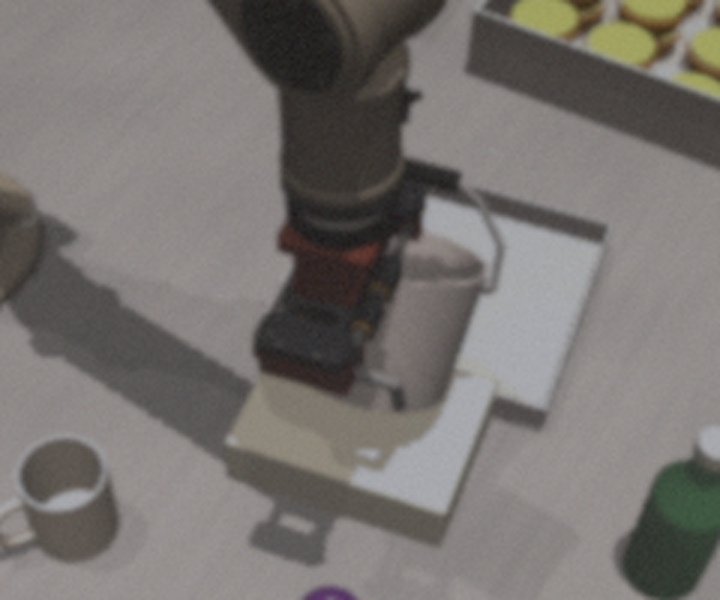

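The pail tips cleanly about its tray-side rim at about 30°, still on the block, with the bail clear. Continuing.

```bash
python3 -m creep '[[-2,11,11,0,-1],[-4,23,20,0,-1],[-6,36,29,0,-1],[-8,50,36,0,-1],[-10,64,42,0,-1],[-13,79,47,0,-1],[-15,94,50,0,-1],[-18,109,52,0,-1]]' && python3 - <<'E'
from h import *
s=env.state();print(s["wrist_force"],s["moment"])
im=eyes.camera("scene")
for q in("foot_bar","pail","pail_center"): print(q,pt(q,"scene"))
E
```

```text
time: 21.05
eef_pos: [0.4926, 0.0574, 0.2334]
ee_rot: [178.1, 0.0, 99.2]
wrist_force: [-0.2, -1.0, 2.6]
gripper_width: 0.0101
[-0.17383013 -0.98880137  2.61124208] [-0.31585517 -0.10347788 -0.01115686]
foot_bar [([0.491, 0.057, 0.236], 0.49)]
pail [([0.491, 0.048, 0.121], 0.65)]
pail_center [([0.676, -0.168, 0.001], 0.4)]
```

```bash
python3 -m creep '[[-2,16,0,0,-1],[-4,31,0,0,-1],[-6,46,-2,0,-1],[-9,61,-5,0,-1],[-11,76,-10,0,-1],[-14,90,-16,0,-1],[-16,104,-23,0,-1],[-18,117,-31,0,-1]]' && python3 -m creep '[[0,0,0,0,-1],[0,0,0,0,-1],[0,0,0,0,-1],[0,0,0,0,-1]]' && python3 - <<'E'
from h import *
s=env.state();print(s["wrist_force"],s["moment"])
for c in("scene","top"):
    im=eyes.camera(c);cv2.imwrite(f"pics/{c}8.png",im)
    for q in("foot_bar","pail","pail_center"): print(q,pt(q,c))
    print(pt("onion1_c",c,6))
a=cv2.imread("pics/scene8.png")[40:240,220:460];b=cv2.imread("pics/top8.png")[150:300,150:330]
cv2.imwrite("pics/c8.png",np.hstack([cv2.resize(a,(400,333)),cv2.resize(b,(400,333))]))
E
```

```text
time: 22.05
eef_pos: [0.474, 0.1763, 0.2016]
ee_rot: [178.1, -0.1, 99.3]
wrist_force: [-0.5, 0.3, -0.3]
gripper_width: 0.0105
time: 22.45
eef_pos: [0.4745, 0.1758, 0.202]
ee_rot: [178.1, -0.1, 99.3]
wrist_force: [-0.3, 1.4, 1.1]
gripper_width: 0.0098
[-0.27529642  1.35633385  1.0809144 ] [0.30727487 0.07704622 0.05411376]
foot_bar [([0.472, 0.171, 0.203], 0.85)]
pail [([0.486, 0.095, 0.122], 0.9)]
pail_center [([0.473, 0.148, 0.106], 0.6)]
[]
foot_bar [([0.474, 0.178, 0.21], 0.5)]
pail [([0.483, 0.097, 0.124], 0.88)]
pail_center [([0.479, 0.154, 0.104], 0.6)]
[]
```

View pics/c8.png

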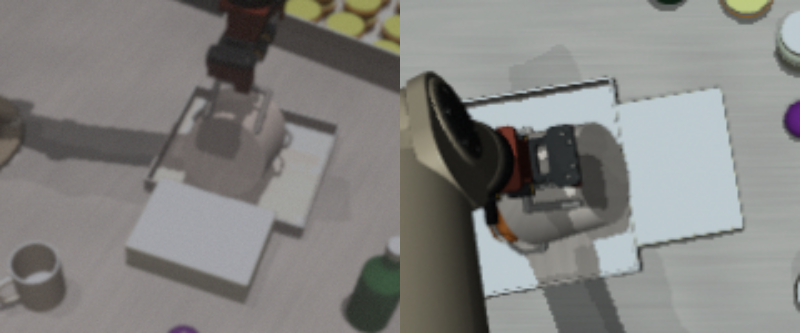

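```bash
python3 -m creep '[[-1,5,-4,0,-1],[-2,11,-8,0,-1],[-2,11,-8,0,-1],[-2,11,-8,0,-1],[-2,11,-8,0,-1],[-2,11,-8,0,-1],[-2,11,-8,0,-1],[-2,11,-8,0,-1]]' && python3 - <<'E'
from h import *
s=env.state();print(s["wrist_force"],s["moment"])
for c in("scene","top","wrist"):
    im=eyes.camera(c);cv2.imwrite(f"pics/{c}9.png",im)
    print(pt("pail",c),pt("pail_center",c),pt("onion1_c",c,6))
a=cv2.imread("pics/scene9.png")[40:240,220:460];b=cv2.imread("pics/wrist9.png")
cv2.imwrite("pics/c9.png",np.hstack([cv2.resize(a,(360,300)),cv2.resize(b,(440,300))]))
E
```

```text
time: 23.75
eef_pos: [0.4721, 0.187, 0.1937]
ee_rot: [178.1, -0.0, 99.3]
wrist_force: [0.6, 1.7, -1.0]
gripper_width: 0.0103
[ 0.55373357  1.72752325 -1.01868736] [ 0.03150862 -0.0521684   0.0314963 ]
[([0.483, 0.1, 0.121], 0.6)] [] []
[([0.483, 0.104, 0.125], 0.95)] [([0.479, 0.155, 0.094], 0.84)] []
[([0.486, 0.104, 0.122], 0.87)] [] []
```

View pics/c9.png

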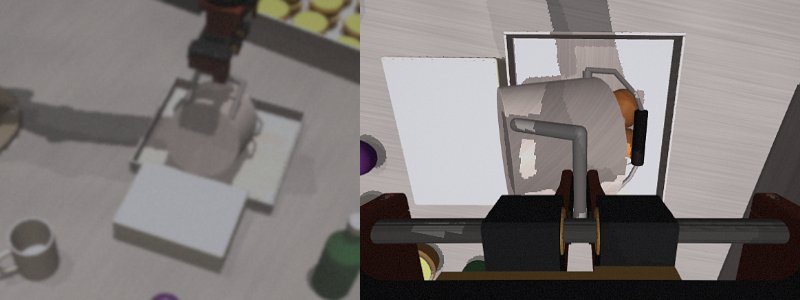

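The pail is at about 114° and the onions have rolled to the mouth (625,120), where the bail grip (638,137) hangs in front of them. I'll get numbers for these.

```bash
python3 - <<'E'
from h import *
for c in("wrist","top"):
    eyes.camera(c)
    for q in("onion1","onion2_c","bail_top","bail_grip","foot_bar"):
        print(c,q,pt(q,c,4),[(np.round(w(d["at"],c),3).tolist(),round(d["score"],2)) for d in spotter.search_frame(q,c)[:4]])
im=cv2.imread("pics/wrist9.png");hsv=cv2.cvtColor(im,cv2.COLOR_BGR2HSV)
m=cv2.inRange(hsv,(4,120,60),(16,255,255));m[:, :380]=0;m[260:]=0
n,l,st,ce=cv2.connectedComponentsWithStats(m)
for k in range(1,n):
    if st[k,4]>30: print(st[k],ce[k],back([ce[k]],"wrist",.05))
bar=cv2.inRange(im,(0,0,0),(50,50,50));bar[260:]=0;bar[:,:500]=0;bar[:,570:]=0
ys,xs=np.nonzero(bar);print("grip px",len(xs),xs.mean(),ys.mean(),xs.min(),xs.max(),ys.min(),ys.max())
for z in(.02,.06,.1):print(z,back([[xs.mean(),ys.mean()]],"wrist",z))
E
```

```text
wrist onion1 [([0.438, 0.242, 0.048], 0.85), ([0.57, -0.17, 0.0], 0.78), ([0.492, 0.26, 0.048], 0.58)] [([0.561, -0.148, 0.027], 0.97), ([0.463, 0.259, 0.052], 0.85), ([0.414, 0.249, 0.052], 0.83)]
wrist onion2_c [([0.422, 0.239, 0.029], 0.96), ([0.482, 0.258, 0.031], 0.19)] [([0.415, 0.247, 0.051], 0.71)]
wrist bail_top [([0.455, 0.272, 0.064], 0.94)] [([0.453, 0.27, 0.071], 0.72)]
wrist bail_grip [] [([0.456, 0.262, 0.07], 0.6)]
wrist foot_bar [([0.467, 0.19, 0.199], 0.67), ([0.454, 0.273, 0.065], 0.18)] [([0.435, 0.178, 0.202], 0.84), ([0.748, 0.026, 0.014], 0.59), ([0.441, 0.17, 0.152], 0.17)]
top onion1 [([0.64, -0.407, -0.002], 0.67), ([0.552, -0.527, -0.002], 0.63), ([0.568, -0.165, 0.001], 0.5), ([0.441, 0.243, 0.052], 0.46)] [([0.568, -0.166, 0.045], 0.8), ([0.634, -0.407, 0.044], 0.71), ([0.544, -0.519, 0.04], 0.65), ([0.417, 0.252, 0.051], 0.49)]
top onion2_c [([0.723, -0.257, 0.0], 0.68), ([0.427, 0.244, 0.032], 0.64)] [([0.416, 0.25, 0.051], 0.42)]
top bail_top [([0.478, 0.155, 0.1], 0.57), ([0.455, 0.272, 0.065], 0.52)] [([0.436, 0.264, 0.074], 0.58)]
top bail_grip [] []
top foot_bar [([0.473, 0.188, 0.2], 0.64), ([0.479, 0.157, 0.098], 0.31)] [([0.434, 0.158, 0.193], 0.68), ([0.495, 0.009, 0.058], 0.68), ([0.418, 0.255, 0.049], 0.48)]
[ 380  119   25   92 1144] [390.31468531 154.2701049 ] [[0.43071855 0.25096157 0.05      ]]<stdin>:12: RuntimeWarning: Mean of empty slice.
  ret = ret.dtype.type(ret / rcount)
Traceback (most recent call last):
ValueError: zero-size array to reduction operation minimum which has no identity
```

The bail grip at z≈65 mm is just holding back two onions that are already outside the lip, lying on the tray floor. I'll rock the pail back about 14° to free them, then tip again.

```bash
python3 -m creep '[[2,-13,9,0,-1],[4,-26,17,0,-1],[6,-38,23,0,-1],[6,-38,23,0,-1],[6,-38,23,0,-1],[6,-38,23,0,-1]]' && python3 - <<'E'
from h import *
for c in("wrist","top"):
    eyes.camera(c)
    print(c,pt("onion1_c",c,5),pt("bail_top",c),pt("pail",c),pt("pail_center",c))
E
python3 -m creep '[[0,0,0,0,-1],[-2,12,-6,0,-1],[-4,25,-14,0,-1],[-6,38,-23,0,-1],[-6,38,-23,0,-1],[-6,38,-23,0,-1],[-6,38,-23,0,-1],[-6,38,-23,0,-1]]' && python3 - <<'E'
from h import *
s=env.state();print(s["wrist_force"],s["moment"])
for c in("wrist","top"):
    eyes.camera(c)
    print(c,pt("onion1_c",c,5),pt("bail_top",c),pt("pail",c),pt("pail_center",c))
    for d in spotter.trace("onion1",c)[:6]: ys,xs=np.nonzero(d["mask"]); print(d["score"],len(xs),xs.mean(),ys.mean(),back([[xs.mean(),ys.mean()]],c,.045).round(3))
E
```

```text
time: 26.05
eef_pos: [0.4777, 0.1493, 0.2163]
ee_rot: [178.2, -0.1, 99.3]
wrist_force: [-0.2, 0.6, -3.5]
gripper_width: 0.0102
wrist [([0.438, 0.245, 0.048], 0.6), ([0.676, -0.171, -0.002], 0.57)] [([0.459, 0.256, 0.103], 0.78)] [([0.49, 0.08, 0.128], 0.85)] []
top [] [([0.504, 0.004, -0.0], 0.23)] [([0.488, 0.085, 0.13], 0.86)] [([0.482, 0.139, 0.114], 0.64)]
time: 27.35
eef_pos: [0.4726, 0.1879, 0.1944]
ee_rot: [178.0, -0.1, 99.3]
wrist_force: [-0.1, 3.4, 3.7]
gripper_width: 0.0098
[-0.09798425  3.36472876  3.68671388] [0.85573929 0.16761813 0.09185731]
wrist [] [([0.457, 0.273, 0.069], 0.59)] [([0.486, 0.105, 0.121], 0.63)] []
0.78 910 10.364835164835165 208.92307692307693 [[ 0.554 -0.128  0.045]]
0.59 1086 387.4134438305709 138.9696132596685 [[0.418 0.247 0.045]]
0.55 422 391.5260663507109 187.77251184834122 [[0.466 0.263 0.045]]
top [] [([0.458, 0.271, 0.068], 0.63)] [([0.486, 0.105, 0.124], 0.74)] [([0.48, 0.156, 0.095], 0.56)]
0.77 233 331.0557939914163 203.09442060085837 [[ 0.568 -0.166  0.045]]
0.67 224 404.8794642857143 182.48660714285714 [[ 0.632 -0.404  0.045]]
0.5 235 441.7063829787234 208.97021276595746 [[ 0.545 -0.519  0.045]]
0.42 65 195.35384615384615 252.35384615384615 [[0.419 0.254 0.045]]
```

```bash
python3 -m creep '[[2,-13,9,0,-1],[4,-26,17,0,-1],[6,-38,23,0,-1],[8,-52,29,0,-1],[10,-66,34,0,-1],[10,-66,34,0,-1],[10,-66,34,0,-1]]' && python3 - <<'E'
from h import *
s=env.state();print(s["wrist_force"],s["moment"])
I={}
for c in("wrist","top"):
    I[c]=eyes.camera(c)
    print(c,pt("onion1_c",c,5),pt("bail_top",c),pt("pail",c),pt("pail_center",c))
    for d in spotter.trace("onion1",c)[:6]: ys,xs=np.nonzero(d["mask"]); print(d["score"],len(xs),xs.mean(),ys.mean(),back([[xs.mean(),ys.mean()]],c,.045).round(3))
cv2.imwrite("pics/c10.png",np.hstack([I["wrist"][:300,130:530],cv2.resize(I["top"][150:300,150:330],(360,300))]))
E
```

```text
time: 28.65
eef_pos: [0.4832, 0.1211, 0.229]
ee_rot: [178.0, -0.1, 99.3]
wrist_force: [-0.7, 3.6, 7.9]
gripper_width: 0.0103
[-0.74917595  3.59382282  7.89797725] [0.93628309 0.14748989 0.07930525]
wrist [([0.505, 0.006, 0.003], 0.7)] [([0.46, 0.251, 0.146], 0.94)] [([0.49, 0.075, 0.127], 0.72)] []
0.86 1498 444.5253671562083 182.18291054739652 [[0.468 0.265 0.045]]
0.72 1972 73.8184584178499 199.99290060851928 [[ 0.559 -0.155  0.045]]
0.62 1287 439.4079254079254 135.67055167055167 [[0.418 0.244 0.045]]
top [] [] [([0.49, 0.077, 0.128], 0.96)] []
0.74 205 441.3219512195122 209.27317073170732 [[ 0.544 -0.517  0.045]]
0.73 239 330.89539748953973 203.15481171548117 [[ 0.567 -0.165  0.045]]
0.7 207 405.15942028985506 182.79710144927537 [[ 0.631 -0.405  0.045]]
0.66 106 232.53773584905662 238.74528301886792 [[0.459 0.141 0.045]]
```

View pics/c10.png

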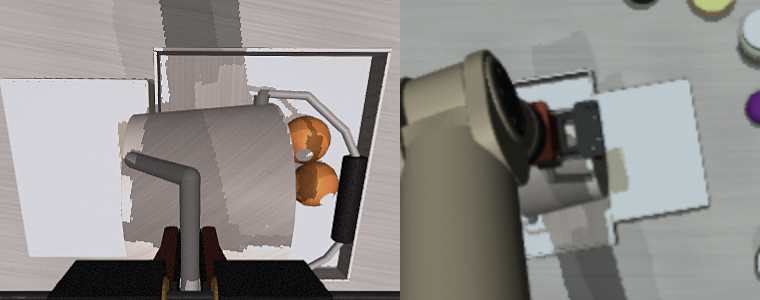

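Two onions lie in the tray just ahead of the mouth, at (308,138) and (318,183) in the left crop. The third does not show, so it is probably still in the pail behind them. I'll nudge the two onward with the lip of the pail lying level, then come back and tip again.

```bash
python3 -m creep '[[0,0,0,0,-1],[-2,10,-2,0,-1],[-3,20,-3,0,-1],[-5,30,-3,0,-1],[-6,40,-3,0,-1],[-8,50,-3,0,-1],[-10,60,-3,0,-1],[-10,65,-3,0,-1]]' && python3 - <<'E'
from h import *
s=env.state();print(s["wrist_force"],s["moment"])
for c in("wrist","top"):
    eyes.camera(c)
    print(c,pt("onion1_c",c,5),pt("bail_top",c),pt("pail",c),pt("pail_center",c))
    for d in spotter.trace("onion1",c)[:6]: ys,xs=np.nonzero(d["mask"]); print(d["score"],len(xs),xs.mean(),ys.mean(),back([[xs.mean(),ys.mean()]],c,.045).round(3))
E
```

```text
time: 30.05
eef_pos: [0.4725, 0.188, 0.2257]
ee_rot: [178.0, -0.1, 99.4]
wrist_force: [0.9, -1.5, -1.5]
gripper_width: 0.0099
[ 0.91586932 -1.54743467 -1.52708354] [-0.64900683 -0.12727346 -0.05012127]
wrist [([0.767, -0.092, -0.002], 0.2)] [([0.456, 0.277, 0.101], 0.59)] [([0.487, 0.105, 0.145], 0.68)] []
0.89 1798 20.071746384872082 200.57285873192436 [[ 0.558 -0.149  0.045]]
0.78 460 395.82608695652175 178.0717391304348 [[0.462 0.272 0.045]]
0.6 804 386.80348258706465 134.51243781094527 [[0.416 0.251 0.045]]
top [] [([0.461, 0.278, 0.104], 0.62)] [([0.485, 0.108, 0.145], 0.94)] [([0.479, 0.163, 0.123], 0.8)]
0.68 208 404.5192307692308 182.375 [[ 0.632 -0.403  0.045]]
0.67 191 441.5235602094241 208.9109947643979 [[ 0.545 -0.518  0.045]]
0.47 237 331.1223628691983 202.83966244725738 [[ 0.568 -0.166  0.045]]
```

```bash
python3 -m creep '[[0,-8,0,0,-1],[0,8,0,0,-1],[0,-8,0,0,-1],[0,8,0,0,-1],[0,0,0,0,-1],[0,0,0,0,-1],[0,0,0,0,-1],[0,0,0,0,-1]]' && python3 - <<'E'
from h import *
s=env.state();print(s["wrist_force"],s["moment"])
for c in("wrist","top"):
    I=eyes.camera(c); cv2.imwrite(f"pics/{c}11.png",I)
    print(c,pt("onion1_c",c,5),pt("bail_top",c),pt("pail",c),pt("pail_center",c))
    for d in spotter.trace("onion1",c)[:6]: ys,xs=np.nonzero(d["mask"]); print(d["score"],len(xs),xs.mean(),ys.mean(),back([[xs.mean(),ys.mean()]],c,.045).round(3))
    h=cv2.cvtColor(I,cv2.COLOR_BGR2HSV);m=cv2.inRange(h,(4,120,40),(17,255,255))
    n,l,st,ce=cv2.connectedComponentsWithStats(m)
    for k in range(1,n):
        if st[k,4]>25 and 150<st[k,0]<480: print("blob",st[k].tolist(),ce[k].round(),back([ce[k]],c,.045).round(3))
E
```

```text
time: 31.45
eef_pos: [0.473, 0.186, 0.2258]
ee_rot: [178.0, -0.1, 99.3]
wrist_force: [0.9, -0.4, -3.9]
gripper_width: 0.0102
[ 0.9372578  -0.40138783 -3.89356968] [-0.03425118  0.09973504  0.04001497]
wrist [([0.485, 0.108, 0.143], 0.25)] [([0.457, 0.281, 0.104], 0.57)] [([0.484, 0.111, 0.144], 0.86)] [([0.476, 0.27, 0.032], 0.72)]
0.9 719 389.8970792767733 134.49652294853965 [[0.416 0.255 0.045]]
0.75 1855 21.096495956873316 200.84528301886792 [[ 0.558 -0.147  0.045]]
0.67 457 399.7921225382932 177.1969365426696 [[0.46  0.277 0.045]]
blob [372, 116, 31, 44, 704] [390. 135.] [[0.416 0.254 0.045]]
blob [390, 162, 19, 37, 473] [400. 178.] [[0.462 0.277 0.045]]
blob [373, 355, 11, 11, 41] [379. 359.] [[0.716 0.309 0.045]]
blob [384, 360, 11, 11, 33] [389. 365.] [[0.723 0.325 0.045]]
blob [174, 362, 12, 9, 36] [180. 365.] [[0.769 0.039 0.045]]
blob [227, 363, 16, 9, 37] [235. 366.] [[0.759 0.115 0.045]]
blob [262, 363, 11, 10, 27] [268. 367.] [[0.754 0.161 0.045]]
top [] [([0.457, 0.281, 0.104], 0.46)] [([0.483, 0.111, 0.147], 0.58)] [([0.476, 0.161, 0.124], 0.61)]
0.72 219 404.93607305936075 182.6118721461187 [[ 0.632 -0.404  0.045]]
0.7 208 441.66346153846155 208.72115384615384 [[ 0.545 -0.518  0.045]]
0.6 226 330.93362831858406 203.1637168141593 [[ 0.567 -0.165  0.045]]
blob [186, 206, 10, 30, 112] [192. 220.] [[0.519 0.269 0.045]]
```

```bash
python3 -m creep '[[0,0,12,0,-1],[1,-8,25,0,-1],[3,-20,30,0,-1],[5,-35,30,0,-1],[8,-50,30,0,-1],[10,-65,30,0,-1],[10,-65,30,0,-1],[10,-65,30,0,-1]]' && python3 - <<'E'
from h import *
s=env.state();print(s["wrist_force"],s["moment"])
for c in("wrist","top","scene"):
    I=eyes.camera(c); cv2.imwrite(f"pics/{c}12.png",I)
    print(c,pt("onion1_c",c,5),pt("bail_top",c),pt("pail",c),pt("pail_center",c))
    h=cv2.cvtColor(I,cv2.COLOR_BGR2HSV);m=cv2.inRange(h,(4,110,40),(17,255,255))
    n,l,st,ce=cv2.connectedComponentsWithStats(m)
    for k in range(1,n):
        if st[k,4]>25 and 150<st[k,0]<480 and st[k,1]<340: print("blob",st[k].tolist(),ce[k].round(),back([ce[k]],c,.04).round(3))
E
```

```text
time: 32.85
eef_pos: [0.4833, 0.1211, 0.2564]
ee_rot: [177.9, -0.2, 99.2]
wrist_force: [-0.2, 0.4, -4.4]
gripper_width: 0.0105
[-0.15400915  0.36711528 -4.44078788] [ 0.29111386  0.07437819 -0.00433566]
wrist [([0.472, 0.215, 0.027], 0.91)] [([0.466, 0.218, 0.133], 0.62)] [([0.497, 0.045, 0.172], 0.89)] []
blob [414, 115, 44, 84, 1767] [438. 154.] [[0.44  0.261 0.04 ]]
blob [389, 126, 31, 64, 1018] [404. 159.] [[0.454 0.222 0.04 ]]
top [([0.332, -0.362, -0.004], 0.26)] [([0.765, -0.083, -0.001], 0.24)] [([0.496, 0.048, 0.174], 0.7)] [([0.49, 0.099, 0.151], 0.92)]
blob [212, 199, 11, 31, 119] [218. 213.] [[0.539 0.188 0.04 ]]
blob [205, 241, 5, 12, 29] [206. 246.] [[0.439 0.222 0.04 ]]
scene [] [] [([0.495, 0.041, 0.173], 0.56)] []
blob [189, 8, 23, 19, 145] [198.  16.] [[-0.302  0.383  0.04 ]]
blob [359, 38, 16, 6, 49] [367.  40.] [[0.289 0.568 0.04 ]]
blob [450, 59, 18, 8, 33] [459.  64.] [[0.604 0.617 0.04 ]]
```

The wrist view now places all three onions on the tray floor: (0.418, 0.25), (0.462, 0.27) and (0.472, 0.215, z 0.027). The wrist load of about 4 N fits an empty pail, but jaw friction is holding it at about 112°. I'll level it by laying its wall over the block's edge.

```bash
python3 -m creep '[[1,-6,-10,0,-1],[1,-6,-20,0,-1],[1,-6,-26,0,-1],[2,-14,-26,0,-1],[4,-24,-26,0,-1],[6,-34,-26,0,-1],[7,-43,-26,0,-1],[8,-51,-26,0,-1]]' && python3 - <<'E'
from h import *
s=env.state();print(s["wrist_force"],s["moment"])
for c in("wrist","top","scene"):
    I=eyes.camera(c)
    print(c,pt("onion1_c",c,3),pt("bail_top",c),pt("pail",c),pt("pail_center",c))
E
```

```text
time: 34.4
eef_pos: [0.4962, 0.071, 0.2348]
ee_rot: [177.3, -0.2, 99.3]
wrist_force: [-1.3, -0.5, 24.7]
gripper_width: 0.0101
[-1.30588727 -0.48243077 24.74008222] [-0.06659446  0.26545346 -0.07871658]
wrist [([0.678, -0.174, -0.005], 0.62)] [([0.474, 0.19, 0.142], 0.86)] [([0.503, 0.014, 0.138], 0.95)] []
top [] [] [([0.501, 0.015, 0.141], 0.93)] []
scene [] [([0.469, 0.189, 0.145], 0.63)] [([0.5, 0.013, 0.136], 0.86)] [([0.49, 0.066, 0.137], 0.83)]
```

```bash
python3 -m creep '[[1,-6,0,0,-1],[2,-12,0,0,-1],[3,-18,-1,0,-1],[4,-24,-2,0,-1],[4,-28,-3,0,-1],[4,-28,-3,0,-1]]' && python3 - <<'E'
from h import *
s=env.state();print(s["wrist_force"],s["moment"])
for c in("wrist","top","scene"):
    I=eyes.camera(c)
    print(c,pt("bail_top",c),pt("pail",c),pt("pail_center",c),pt("foot_bar",c))
E
```

```text
time: 35.75
eef_pos: [0.5007, 0.0414, 0.2318]
ee_rot: [177.2, -0.2, 99.2]
wrist_force: [0.0, -0.6, 5.8]
gripper_width: 0.0105
[ 0.03874453 -0.57498765  5.75086147] [-0.06134309  0.00473034 -0.01050371]
wrist [([0.478, 0.178, 0.155], 0.96)] [([0.507, 0.001, 0.127], 0.73)] [] [([0.493, 0.044, 0.236], 0.81)]
top [([0.44, 0.246, 0.049], 0.22)] [([0.505, 0.002, 0.128], 0.58)] [] [([0.5, 0.04, 0.24], 0.51)]
scene [([0.475, 0.172, 0.158], 0.42)] [([0.505, -0.003, 0.127], 0.77)] [([0.493, 0.053, 0.135], 0.8)] [([0.499, 0.038, 0.237], 0.84)]
```

The pail lies flat on the block (axis level, underside centre z 0.127). I'll shift it so its bottom edge sits at the pivot line, keeping the angle through jaw friction, then swing it back upright with light pressure.

```bash
python3 -m creep '[[0,0,6,0,-1],[-2,10,8,0,-1],[-4,24,8,0,-1],[-6,40,8,0,-1],[-9,55,8,0,-1],[-10,64,8,0,-1],[-10,64,3,0,-1],[-10,64,-1,0,-1]]' && python3 - <<'E'
from h import *
s=env.state();print(s["wrist_force"],s["moment"])
for c in("wrist","top","scene"):
    I=eyes.camera(c)
    print(c,pt("bail_top",c),pt("pail",c),pt("pail_center",c),pt("foot_bar",c))
E
```

```text
time: 37.3
eef_pos: [0.4905, 0.1057, 0.2302]
ee_rot: [177.3, -0.1, 99.2]
wrist_force: [-1.1, -0.4, -5.1]
gripper_width: 0.0103
[-1.08978916 -0.43536778 -5.13258879] [-0.05645807  0.14536115 -0.04643471]
wrist [([0.467, 0.235, 0.146], 0.81)] [([0.496, 0.06, 0.13], 0.94)] [] [([0.485, 0.106, 0.234], 0.68)]
top [([0.504, 0.005, 0.003], 0.41)] [([0.496, 0.06, 0.131], 0.61)] [([0.501, 0.058, 0.128], 0.7)] [([0.489, 0.105, 0.239], 0.49)]
scene [([0.465, 0.231, 0.15], 0.43)] [([0.495, 0.057, 0.128], 0.67)] [([0.485, 0.116, 0.134], 0.57)] [([0.486, 0.102, 0.232], 0.87)]
```

```bash
python3 -m creep '[[0,0,-5,0,-1],[1,-8,-4,0,-1],[2,-15,-2,0,-1],[4,-23,-1,0,-1],[5,-31,0,0,-1]]' && python3 - <<'E'
from h import *
s=env.state();print(s["wrist_force"],s["moment"])
for c in("wrist","top","scene"):
    I=eyes.camera(c)
    print(c,pt("bail_top",c),pt("pail",c),pt("pail_center",c),pt("foot_bar",c))
E
```

```text
time: 38.55
eef_pos: [0.4971, 0.0757, 0.2322]
ee_rot: [177.1, -0.2, 99.2]
wrist_force: [0.0, 2.7, 3.9]
gripper_width: 0.0101
[0.04079179 2.71979765 3.91800464] [0.77843007 0.10913236 0.02699544]
wrist [([0.474, 0.218, 0.175], 0.77)] [([0.5, 0.049, 0.125], 0.69)] [] [([0.493, 0.076, 0.238], 0.68)]
top [([0.503, 0.047, 0.124], 0.45)] [([0.499, 0.049, 0.124], 0.79)] [([0.502, 0.006, -0.002], 0.42)] [([0.501, 0.01, 0.056], 0.59)]
scene [([0.47, 0.217, 0.177], 0.62)] [([0.499, 0.044, 0.122], 0.67)] [([0.487, 0.099, 0.138], 0.81)] [([0.494, 0.074, 0.236], 0.8)]
```

```bash
python3 -m creep '[[1,-8,0,0,-1],[2,-15,0,0,-1],[4,-23,0,0,-1],[5,-31,-1,0,-1],[7,-46,-3,0,-1],[9,-60,-6,0,-1],[12,-75,-11,0,-1],[14,-90,-17,0,-1]]' && python3 - <<'E'
from h import *
s=env.state();print(s["wrist_force"],s["moment"])
for c in("wrist","top","scene"):
    I=eyes.camera(c)
    print(c,pt("bail_top",c),pt("pail",c),pt("pail_center",c),pt("foot_bar",c))
E
```

```text
time: 40.1
eef_pos: [0.5105, -0.0161, 0.2144]
ee_rot: [177.1, -0.2, 99.2]
wrist_force: [-0.6, 0.7, -0.9]
gripper_width: 0.0102
[-0.56609     0.66573285 -0.90896557] [0.55279263 0.12421052 0.07450772]
wrist [] [([0.503, 0.017, 0.108], 0.73)] [([0.477, 0.267, 0.029], 0.68)] [([0.508, -0.01, 0.222], 0.97)]
top [([0.485, 0.14, 0.238], 0.68)] [] [] [([0.48, 0.209, -0.0], 0.21)]
scene [([0.482, 0.14, 0.242], 0.41)] [([0.503, 0.014, 0.109], 0.87)] [] [([0.509, -0.017, 0.219], 0.5)]
```

```bash
python3 -m creep '[[2,-11,-6,0,-1],[3,-22,-13,0,-1],[5,-34,-22,0,-1],[7,-46,-33,0,-1],[9,-57,-45,0,-1],[10,-66,-57,0,-1],[12,-75,-70,0,-1],[13,-81,-84,0,-1]]' && python3 -m creep '[[1,-5,-10,0,-1],[2,-8,-18,0,-1],[2,-11,-26,0,-1],[2,-11,-26,0,-1]]'&& python3 - <<'E'
from h import *
s=env.state();print(s["wrist_force"],s["moment"])
for c in("wrist","top","scene"):
    I=eyes.camera(c)
    print(c,pt("bail_top",c),pt("pail",c),pt("pail_center",c),pt("foot_bar",c))
E
```

```text
time: 41.65
eef_pos: [0.5243, -0.0968, 0.1307]
ee_rot: [177.0, -0.1, 99.2]
wrist_force: [0.2, -3.9, 1.5]
gripper_width: 0.0102
time: 42.05
eef_pos: [0.5254, -0.1076, 0.1035]
ee_rot: [177.1, -0.2, 99.2]
wrist_force: [-0.6, -1.3, -0.6]
gripper_width: 0.0104
[-0.64778839 -1.29444816 -0.61726862] [-0.04254552  0.14479701  0.08191282]
wrist [] [] [([0.508, -0.003, 0.123], 0.85)] [([0.523, -0.107, 0.115], 0.82)]
top [([0.513, -0.011, 0.24], 0.53)] [([0.509, -0.006, 0.064], 0.95)] [([0.51, -0.0, 0.118], 0.88)] [([0.512, 0.002, 0.121], 0.67)]
scene [([0.508, -0.018, 0.246], 0.67)] [([0.506, -0.005, 0.061], 0.89)] [([0.505, -0.002, 0.124], 0.71)] [([0.498, 0.007, -0.001], 0.65)]
```

```bash
python3 -m creep '[[0,0,-3,0,-1],[0,0,-5,0,-1],[-2,3,-5,0,-1],[-5,7,-5,0,-1],[-7,10,-5,0,-1],[-7,11,-5,0,-1]]'&& python3 - <<'E'
from h import *
s=env.state();print(s["wrist_force"],s["moment"])
for c in("wrist","top","scene"):
    I=eyes.camera(c)
    print(c,pt("bail_top",c),pt("pail",c),pt("pail_center",c),pt("foot_bar",c))
E
```

```text
time: 43.4
eef_pos: [0.5193, -0.0958, 0.0998]
ee_rot: [177.0, -0.2, 99.2]
wrist_force: [0.3, -2.8, 0.7]
gripper_width: 0.0101
[ 0.2884314  -2.8405905   0.67994822] [-0.43741147 -0.15131313 -0.09217043]
wrist [] [([0.508, 0.012, 0.063], 0.6)] [([0.502, 0.01, 0.122], 0.74)] [([0.514, -0.094, 0.111], 0.84)]
top [([0.503, -0.003, 0.242], 0.43)] [([0.501, 0.012, 0.062], 0.7)] [([0.504, 0.012, 0.115], 0.8)] []
scene [([0.501, -0.008, 0.241], 0.57)] [([0.5, 0.006, 0.057], 0.89)] [([0.502, 0.007, 0.123], 0.93)] [([0.517, -0.101, 0.107], 0.68)]
```

```bash
python3 -m creep '[[0,-1,-2,0,-1],[0,-1,-3,0,-1],[0,-1,-3,0,-1],[0,-1,-2,0,-0.45],[0,-1,-2,0,-0.45],[0,-1,-2,0,-0.45],[0,-1,-2,0,-0.45],[0,-1,-2,0,-0.45]]' && python3 - <<'E'
from h import *
s=env.state();print(s["wrist_force"],s["moment"])
for c in("wrist","scene"):
    I=eyes.camera(c)
    print(c,pt("bail_top",c),pt("pail",c),pt("pail_center",c),pt("foot_bar",c))
E
```

```text
time: 44.95
eef_pos: [0.5193, -0.0974, 0.0977]
ee_rot: [177.0, -0.2, 99.2]
wrist_force: [0.8, -3.6, 0.6]
gripper_width: 0.0242
[ 0.77760159 -3.62126113  0.58342959] [-0.49878343 -0.13792193 -0.08462136]
wrist [] [([0.503, 0.018, 0.056], 0.67)] [([0.499, 0.016, 0.121], 0.96)] [([0.513, -0.089, 0.106], 0.88)]
scene [([0.5, -0.009, 0.238], 0.5)] [([0.504, 0.01, 0.059], 0.9)] [([0.499, 0.014, 0.12], 0.74)] [([0.515, -0.093, 0.106], 0.68)]
```

```bash
python3 -m creep '[[0,-2,0,0,-0.45],[0,-4,0,0,-0.45],[0,-6,0,0,-0.45],[0,-7,0,0,-0.45],[0,-7,0,0,-0.45]]' && python3 - <<'E'
from h import *
s=env.state();print(s["wrist_force"],s["moment"])
for c in("wrist","scene","top"):
    I=eyes.camera(c)
    print(c,pt("bail_top",c),pt("pail",c),pt("pail_center",c),pt("foot_bar",c))
E
```

```text
time: 45.95
eef_pos: [0.5189, -0.1038, 0.0974]
ee_rot: [177.1, -0.2, 99.2]
wrist_force: [-0.6, 2.7, -0.3]
gripper_width: 0.0242
[-0.62040555  2.7395021  -0.27588098] [ 0.61544001  0.10483461 -0.00715311]
wrist [] [([0.503, 0.011, 0.059], 0.97)] [] [([0.515, -0.099, 0.106], 0.58)]
scene [([0.5, -0.015, 0.239], 0.71)] [([0.5, 0.009, 0.055], 0.96)] [([0.503, 0.004, 0.12], 0.64)] [([0.513, -0.103, 0.108], 0.44)]
top [([0.508, -0.01, 0.236], 0.58)] [([0.502, 0.006, 0.06], 0.74)] [([0.506, 0.009, 0.115], 0.82)] []
```

```bash
python3 -m creep '[[0,2,0,0,-0.45],[0,2,8,0,-0.45],[0,2,20,0,-0.45],[0,2,50,0,-0.45],[0,2,100,0,-0.45],[0,2,150,0,-0.45],[0,2,200,0,-0.45],[0,2,220,0,-0.45]]' && python3 -m creep '[[10,-40,0,0,-0.45],[15,-80,0,0,-0.45],[20,-120,0,0,-0.45],[20,-130,0,0,-0.45],[20,-130,0,0,-0.45]]' && python3 - <<'E'
from h import *
s=env.state();print(s["wrist_force"])
I={}
for c in("wrist","scene","top"):
    I[c]=eyes.camera(c)
    print(c,pt("bail_top",c),pt("pail",c),pt("pail_center",c),pt("foot_bar",c),"on",pt("onion1_c",c,6))
cv2.imwrite("pics/c13.png",np.hstack([cv2.resize(I["scene"][60:400,120:480],(424,400)),cv2.resize(I["top"][130:300,150:300],(353,400))]))
E
```

```text
time: 47.5
eef_pos: [0.521, -0.1029, 0.3242]
ee_rot: [176.5, -0.1, 99.2]
wrist_force: [-0.2, -0.3, -0.0]
gripper_width: 0.0241
time: 48.0
eef_pos: [0.5404, -0.2348, 0.3251]
ee_rot: [176.5, -0.1, 98.9]
wrist_force: [-0.3, -0.7, -0.9]
gripper_width: 0.0244
[-0.27171155 -0.67187205 -0.85712582]
wrist [([0.506, 0.003, 0.238], 0.88)] [([0.505, 0.012, 0.058], 0.59)] [([0.503, 0.012, 0.117], 0.62)] [([0.515, -0.094, 0.103], 0.96)] on [([0.468, 0.217, 0.027], 0.42)]
scene [([0.502, -0.007, 0.239], 0.79)] [([0.502, 0.005, 0.057], 0.89)] [([0.502, 0.006, 0.125], 0.75)] [([0.517, -0.104, 0.102], 0.55)] on [([0.469, 0.214, 0.03], 0.64)]
top [([0.507, -0.003, 0.239], 0.73)] [([0.5, 0.007, 0.062], 0.73)] [([0.505, 0.01, 0.118], 0.89)] [([0.517, -0.096, 0.107], 0.49)] on [([0.469, 0.221, 0.029], 0.67), ([0.501, 0.012, 0.062], 0.67), ([0.785, 0.032, 0.0], 0.5)]
```

View pics/c13.png

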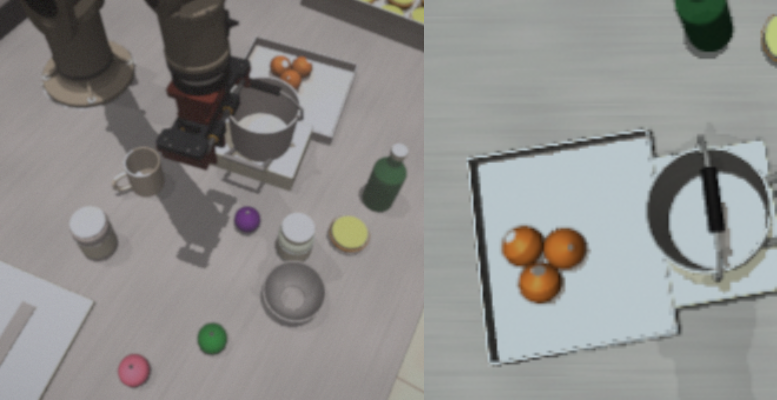

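The final picture shows three brown onions in the tray, at right-crop (522,245), (566,247) and (540,282). The empty pail is upright at the centre of the block, (710,210), with its bow away from the tray. The bystanders are where they started, and the arm is clear.

```bash
python3 -c "
from rig import env
print(env.finish_job())"
```

```text
the job is handed in; nothing more can be done
None
```

I finished the job and handed it in at about 48 s. All three onions are in the tray, and the empty pail stands upright in the middle of the block with its bow away from the tray.

**How it went:**
- **First grasp:** my first try at the bail closed on nothing, because I lifted before the fingers had shut. The pail did not move, and the second try held.
- **Tipping:** the first tip let out only two onions, which the bail's grip held back at the mouth. Rocking the pail and nudging it over the block's edge freed the third.
- **Setting back down:** jaw friction held the pail at about 112°. I levelled its wall over the block's edge, swung it back upright and slid it to the centre. Opening the fingers then pushed it about 6 mm off, so I drew it back with the bow.

**Last checks:**
- **Pail position:** the underside centre measured about (0.502, 0.008, 0.06), against a block centre of (0.501, 0.007, 0.06). The camera readings differed by 3–7 mm.
- **Onions:** the last picture shows all three in the tray. The networks found only one of them there in each of the last views, and the top view also gave false hits on the pail and elsewhere.
- **Surroundings:** the other things on the counter look unmoved by eye; I did not measure each one.
- **Force:** the highest wrist force I read was about 25 N, and the arm was touching nothing at the end.

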